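# Open the ink jar in its desk stand

### The job

Open the ink so that a pen can be filled. Lower the closed square ink jar, upright, all the way down into the square well of the wooden desk stand, which keeps it from turning; only then unscrew its tight black cap anticlockwise until the thread lets go, and lift it straight up, leaving the jar standing in the well. Finish while still holding the cap level and still, about 2 to 3 cm clear above the jar's mouth and centred over it; do not tip the jar, and leave the pen, eraser, stamp and glue stick where they lie.

Things in the scene. Friction and masses are not known exactly. Their poses are not given: they have to be found in the camera images.
- ink_jar: Dark blue square glass ink jar, loose, about 0.26 kg. Body 56 x 56 mm, 46 mm tall, then a round neck; 70 mm tall to the rim of its mouth (75 mm to the top of the closed cap). Origin: centre of the underside; z up along its axis, x and y square to its flat sides (white label on the -x side). It may stand in the well any of the four ways round.
- mouth (a point): Centre of the jar's mouth, on its axis, 70 mm above its underside.
- jar_cap: Round black ribbed screw cap, 47 mm diameter, 24 mm tall, 0.05 kg, white mark on top. Origin: centre of its underside (the skirt's lower edge); z up along its axis, x towards the white mark. Closed, its origin is 51 mm above the jar's underside and 5 mm above the flat shoulder, and its x axis lies within 0.1 rad of the jar's. Closed, it is firm enough to carry the jar by.
- cap_top (a point): Centre of the cap's top. The thread: turned anticlockwise (seen from above) the cap climbs 2 mm a radian and lets go when its x axis is about 0.95 rad ahead of the jar's x axis; from there to about 1.4 rad, where it meets a stop, it lifts straight off: aim for 1.2 rad. Clockwise it tightens.
- cap_seal (a joint): Sprung seal disc inside the cap's top, pressing on the jar's rim with about 12 N: extension in m, near 0 closed, 0.003 when the cap is off. It makes the cap tight (roughly 0.2 to 0.3 N m to turn, so a jar that merely stands on the desk turns along with it) and lifts the cap about 1 mm when the thread lets go.
- desk_stand: Dark wooden desk stand, fixed to the desk, 118 mm (its x) by 200 mm (its y), 26 mm high. Origin: centre of its underside; z up. It has a square well for the jar, a narrow trough along its front (-x) edge with a pen in it and a shallow rectangular tray with an eraser in it.
- well (a point): Centre of the well's floor, 8 mm above the desk, at (0, -55, 8) mm in the stand's frame. The well is 59 mm square (1.5 mm of play on each side of the jar), sides along the stand's x and y, 18 mm deep, its rim chamfered by 3 mm. Seated, the jar's underside lies on this floor.
- wood_pen: Light wooden ballpoint, 138 mm long, 12 mm thick, lying in the stand's trough; leave alone. Origin: centre of its underside.
- eraser: Blue and white eraser, 22 x 44 x 12 mm, lying in the stand's tray; leave alone. Origin: centre of its underside.
- rubber_stamp: Wooden hand stamp, 24 x 44 x 68 mm, standing at the right of the desk; leave alone. Origin: centre of its underside.
- glue_stick: Yellow glue stick, 25 mm thick, 91 mm tall, standing at the right of the desk; leave alone. Origin: centre of its underside.
Not all that is in view belongs to the job. What is shaped like the jar_cap but red is not meant.

How it is judged:
On the way, in this order (a step that is already met when the one before it is completed fails the run):
1. the closed jar stands fully down in the stand's well (horizontal distance between ink_jar and well below 0.005 m and z of ink_jar in the frame of well below 0.0025 m and angle between ink_jar's own z axis and vertical below 0.06 rad and z of jar_cap in the frame of ink_jar below 0.0522 m and angle between the x axis of jar_cap and the x axis of ink_jar, either way round below 0.35 rad), for 0.2 s.
2. with the jar braced in the well, the cap has been turned out of its thread (horizontal distance between ink_jar and well below 0.005 m and z of ink_jar in the frame of well below 0.004 m and z of jar_cap in the frame of ink_jar below 0.062 m and angle between the x axis of jar_cap and the x axis of ink_jar, either way round above 0.85 rad), for 0.1 s.
At the end, for the whole second after the job is handed in: The jar stands upright (within 0.06 rad) and still, fully down in the stand's well (within 2.5 mm of its floor, 5 mm of its centre); the gripper holds the cap, off the jar and still, level within 0.2 rad, its underside 10 to 45 mm above the mouth and within 15 mm of the mouth's axis (horizontal distance between ink_jar and well below 0.005 m and z of ink_jar in the frame of well below 0.0025 m and angle between ink_jar's own z axis and vertical below 0.06 rad and linear speed of each of ink_jar, jar_cap below 0.02 m/s and z of jar_cap in the frame of mouth between 0.01 and 0.045 m and horizontal distance between jar_cap and mouth below 0.015 m and angle between jar_cap's own z axis and vertical below 0.2 rad and contact force between jar_cap and ink_jar below 0.1 N and contact force between jar_cap and the fingers above 1 N); the arm keeps its last pose, push and grip.
It fails at once if the jar is tipped by more than 0.6 rad (angle between ink_jar's own z axis and vertical above 0.6 rad).
It fails at once if the pen, eraser, stamp or glue stick is moved by more than 25 mm (distance of any of wood_pen, eraser, rubber_stamp, glue_stick from where it was at the start of the episode above 0.025 m).
It also fails if it takes over 48 s, if anything falls off the work surface, if the arm or the gripper's body presses on something with over 40 N, if the wrist force passes 120 N, or if a joint passes its speed limit or range.

### The arm

A 7-joint arm with a two-finger parallel gripper is mounted at the origin on the work surface; the furniture and walls round the work are solid. World frame = base frame: x ahead of the robot, y to its left, z up, the work surface at z = 0. Lengths are in m, angles in rad, forces in N, time in s.
With the tool pointing down it reaches from about 0.425 to 0.95 m from the base axis. Payload 16.7 kg.
Tool frame: the origin (TCP) lies on the centre line of the jaws, within the pads' length; the fingertips stand robot.finger_overhang ahead of it and the grasp point (between the pads) lies 8 mm behind it (robot.finger_overhang is the distance from the TCP to the fingertips, in m); z points along the fingers, y is the line along which they close (so a half turn about z gives the same grasp; the last joint's range is limited). The gripper opens to 94 mm and grips with 3 to 60 N. Pads are 16 mm wide; open, the fingers measure 119 mm over their backs; the gripper's body (75 mm by 177 mm) begins 78 mm behind the grasp point.
Start: joints at [-1.435, 0.426, 0.074, 1.606, -0.034, 1.111, -0.067], TCP at [0.19, 0.648, 0.19] pointing down, gripper open.
Joint ranges: [-2.85, 2.85], [-0.5, 2.14], [-1.23, 1.37], [0.21, 2.46], [-1.02, 4.16], [0.16, 2.05], [-2.73, 2.73]. Speed limits (rad/s): [1.89, 1.89, 2.39, 2.39, 3.01, 3.01, 3.01].

### API

Orientations are given as a unit quaternion [w, x, y, z].
In Python, from station import robot, kin, snapshot, hand_in gives the robot as it stands. The module is installed in compiled form; this text tells all that it offers. Calls block until the motion is done:
- robot.movep(position, orientation): joint-space move of the TCP to a pose.
- robot.line_to(position, rotation=None, speed=0.15, stop_force=None): straight line of the TCP; rotation=None keeps the orientation; speed is the mean speed in m/s. With stop_force (N) it stops when the force on the tool has changed by that much, and returns True; else False.
- robot.set_joints(angles): joint-space move.
- robot.release() and robot.close_gripper(): open the fingers fully, or close them until they stop; the grip force is fixed at half the most.
- robot.dwell(seconds).
- kin.ik(position, orientation): joint angles nearest the present ones, or None.
- snapshot(name): name is "scene" or "side" or "wrist"; returns a dict with "pixels" (480x640x3 uint8, red, green, blue), "K" (3x3 intrinsics, pixels), "rvec" (rotation vector, rad) and "tvec" (3), from world to camera coordinates, as OpenCV has them; the wrist camera has in their place "mount" (4x4, takes a point from camera to tool coordinates, whose origin is the TCP and whose axes are the flange's). Camera axes: x right, y down, z forward; pixel columns grow to the right and rows downward; lengths in m; the calibration is good to about 2 mm. The wrist camera is an equidistant fisheye: a pixel r from the principal point sees the ray r / f radians off the axis. A picture is of the moment at which its call begins: read the wrist's pose just before it. There is no depth.
A pose or a line that the arm cannot do raises robot.MotionError and nothing moves.
- hand_in(): hands the job in; it is judged then, once.
Readings, each from a call of its own:
- robot.get_t(): time.
- robot.get_q(): joint angles.
- robot.get_joint_velocities(): joint speeds.
- robot.get_effort(): joint torques, N m.
- robot.get_ee_pos(): TCP position.
- robot.get_orientation(): TCP orientation.
- robot.get_wrist_force(): force on the tool from outside, world axes, zero at the start.
- robot.get_wrist_torque(): the same for the moment, N m.
- robot.get_gripper_width(): finger opening in m.
- robot.get_gripper_force(): force on a finger pad.
Only numpy, scipy, OpenCV 4.12 (cv2) and the standard library are available. Lean on these libraries where they do the work, as an engineer would, in place of code of your own. Each camera call takes 0.05 s, during which the arm holds its last target. There are 200 camera calls.

## Working session

There is one attempt and no reset: what is moved stays moved. The work goes in short steps, each a Python script; the robot and the scene stay as the last script left them, time stands still between calls to the robot, and variables do not carry over. Pictures are saved under pics/ and viewed, at most 10 in all, crops included, and the job is handed in when it is done.

```bash
mkdir -p pics; cat > h.py <<'E'
import numpy as np, cv2
from station import robot, kin, snapshot, hand_in
from scipy.spatial.transform import Rotation as R
def save(n,f):
    s=snapshot(n); cv2.imwrite(f'pics/{f}.png',s['pixels'][:,:,::-1]); return s
def quat(yaw):  # tool down, tool y at angle... tool x at yaw
    q=(R.from_euler('z',yaw)*R.from_euler('x',np.pi)).as_quat(); return q[[3,0,1,2]]
def ray(s,u,v):
    r=R.from_rotvec(np.ravel(s['rvec'])).as_matrix(); t=np.ravel(s['tvec'])
    d=r.T@np.linalg.inv(s['K'])@[u,v,1]; return -r.T@t, d/np.linalg.norm(d)
def tri(*rays):
    A=sum(np.eye(3)-np.outer(d,d) for c,d in rays); b=sum((np.eye(3)-np.outer(d,d))@c for c,d in rays)
    p=np.linalg.solve(A,b); return p,[np.linalg.norm((np.eye(3)-np.outer(d,d))@(p-c)) for c,d in rays]
def onz(r,z): c,d=r; return c+d*(z-c[2])/d[2]
E
python3 - <<'E'
from h import *
import pickle
D={n:save(n,n+'0') for n in('scene','side','wrist')}
pickle.dump(D,open('d0.pkl','wb'))
for n in('scene','side'): print(n,D[n]['K'].tolist(),onz(ray(D[n],320,240),0),ray(D[n],320,240)[0])
print(D['wrist']['mount'],D['wrist']['K'],robot.finger_overhang,robot.get_orientation(),robot.get_t())
E
```

```text
scene [[534.990107523584, 0.0, 314.5125254808132], [0.0, 534.990107523584, 230.32797205257583], [0.0, 0.0, 1.0]] [ 0.52154908 -0.08301522  0.        ] [-0.31975633 -0.79317022  0.97735599]
side [[463.5843758922711, 0.0, 315.56956967173284], [0.0, 463.5843758922711, 242.91861593165265], [0.0, 0.0, 1.0]] [ 0.46864621 -0.20096935  0.        ] [0.36540013 0.64060775 0.75146477]
[[ 1.06294539e-03 -9.68618531e-01 -2.48549819e-01  7.17712434e-02]
 [ 9.99999032e-01  8.06467021e-04  1.13371824e-03  4.50842609e-04]
 [-8.97693259e-04 -2.48550783e-01  9.68618450e-01 -1.94062533e-01]
 [ 0.00000000e+00  0.00000000e+00  0.00000000e+00  1.00000000e+00]] [[371.64829954   0.         319.2314358 ]
 [  0.         371.64829954 234.93116249]
 [  0.           0.           1.        ]] 0.011 [-5.56949714e-05  1.42439321e-01  9.89803418e-01 -4.80268358e-04] 0.15
```

View pics/scene0.png

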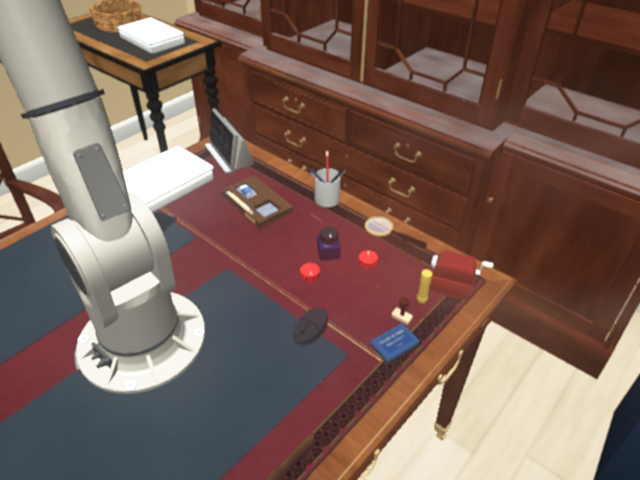

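View pics/side0.png

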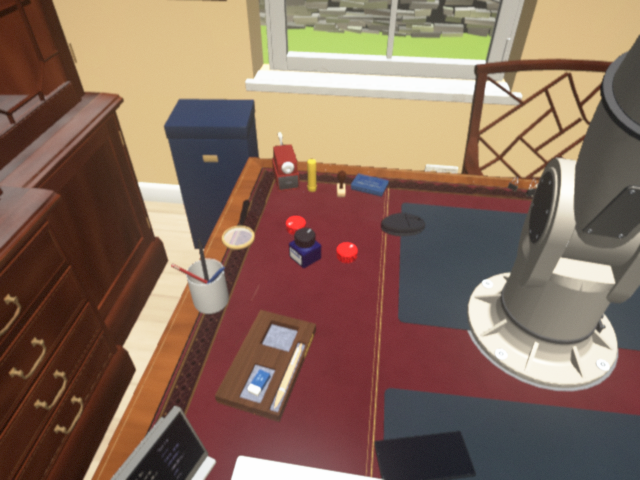

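The scene picture shows the jar with its black cap at about (329,236), and the side picture shows it at about (305,237). The things it could be taken for are the two red caps, at scene (310,271) and (368,258) or side (347,250) and (296,224). The black cap is the one on the blue jar. The stand is at scene (257,199) or side (267,360), and its empty well is at side (280,336).

```bash
python3 - <<'E'
from h import *
import pickle
D=pickle.load(open('d0.pkl','rb'))
t=[]
for n,c in(('scene',(257,199)),('side',(268,362)),('scene',(332,242)),('side',(304,245))):
    w,h=(100,75) if 'e' else 0
    x,y=c[0]-w//2,c[1]-h//2
    t.append(cv2.resize(D[n]['pixels'][y:y+h,x:x+w],(400,300),interpolation=cv2.INTER_CUBIC)); print(x,y)
cv2.imwrite('pics/crop.png',np.vstack([np.hstack(t[:2]),np.hstack(t[2:])])[:,:,::-1])
print('jar captop',tri(ray(D['scene'],329,231),ray(D['side'],305,232)))
print('well',onz(ray(D['scene'],267,209),.008),onz(ray(D['side'],280,337),.008))
E
```

```text
207 162
218 325
282 205
254 208
jar captop (array([ 0.4947328 , -0.13530705,  0.07900922]), [np.float64(0.00045767989320697904), np.float64(0.0004576798932069766)])
well [0.51704059 0.11684651 0.008     ] [0.50959099 0.1022322  0.008     ]
```

View pics/crop.png

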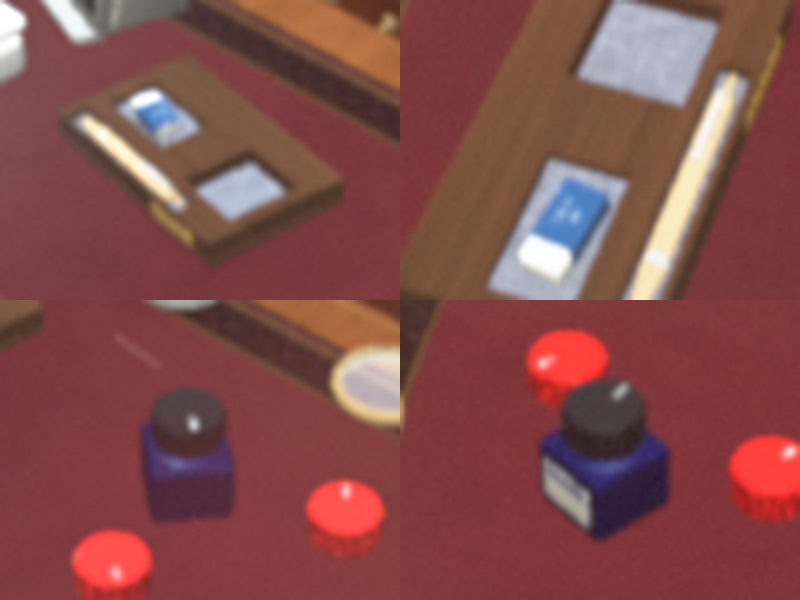

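The top-left and top-right tiles show the stand, with the empty well near crop (243,190) in the scene tile and (648,50) in the side tile, and the eraser tray and pen trough beyond it. The bottom tiles show the black-capped jar with red caps either side of it. Next I'll take wrist views from two places.

```bash
python3 - <<'E'
from h import *
import pickle
L=[]
for i,p in enumerate([(0.50,0.06,0.2),(0.5,-0.10,0.2)]):
    robot.movep(p,quat(np.pi)); robot.dwell(.2)
    e=np.array(robot.get_ee_pos()),np.array(robot.get_orientation())
    s=save('wrist',f'w{i}'); L.append((e,s)); print(e,robot.get_t())
pickle.dump(L,open('w.pkl','wb'))
E
```

```text
(array([0.50002659, 0.06043269, 0.19994242]), array([-3.38828051e-05, -3.68410655e-04,  9.99999929e-01, -6.68177371e-05])) 2.7667
(array([ 0.50018162, -0.09889556,  0.19992236]), array([-7.64636720e-05, -9.25327686e-04,  9.99999567e-01,  6.03529697e-05])) 3.7
```

View pics/w0.png

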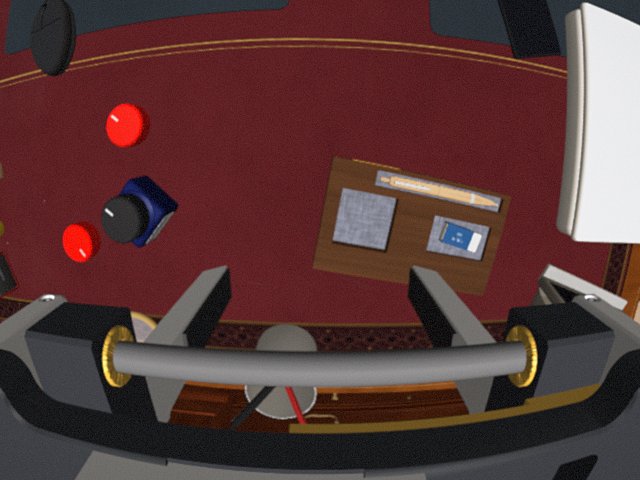

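View pics/w1.png

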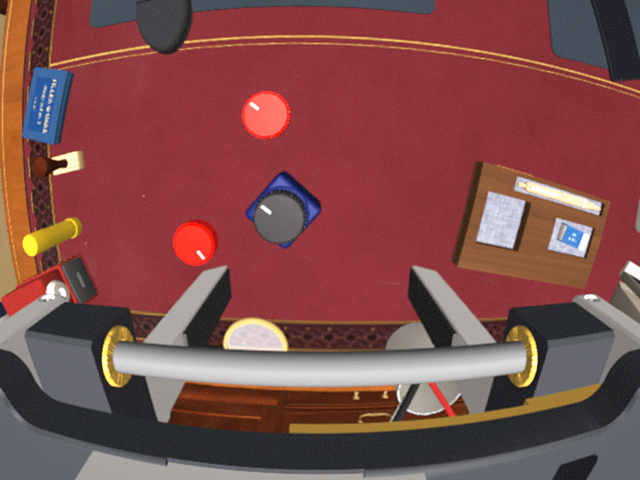

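Both wrist views show image right as +y and down as +x. In w0 the cap is at (124,219) and the well at (365,220). In w1 the cap is at (280,217) and the well at (501,221).

```bash
cat >> h.py <<'E'
def T(e):
    M=np.eye(4); M[:3,:3]=R.from_quat(np.asarray(e[1])[[1,2,3,0]]).as_matrix(); M[:3,3]=e[0]; return M
def wray(e,s,u,v):
    K=s['K']; a=np.array([u-K[0,2],v-K[1,2]]); r=np.hypot(*a); th=r/K[0,0]
    d=np.r_[a/r*np.sin(th),np.cos(th)]; M=T(e)@s['mount']; return M[:3,3],M[:3,:3]@d
def wproj(e,s,P):
    M=np.linalg.inv(T(e)@s['mount']); p=np.asarray(P)@M[:3,:3].T+M[:3,3]; K=s['K']
    n=np.linalg.norm(p[...,:2],axis=-1); th=np.arctan2(n,p[...,2])
    return p[...,:2]/n[...,None]*(K[0,0]*th)[...,None]+[K[0,2],K[1,2]]
def ortho(e,s,c,z,ppm,w=400,h=300): # image right=+y, down=+x ; ppm px per mm
    j,i=np.meshgrid(np.arange(w),np.arange(h))
    P=np.stack([c[0]+(i-h/2)/ppm/1e3,c[1]+(j-w/2)/ppm/1e3,np.full(i.shape,z)],-1)
    m=wproj(e,s,P).astype(np.float32); return cv2.remap(s['pixels'],m[...,0],m[...,1],cv2.INTER_CUBIC)
E
python3 - <<'E'
from h import *
import pickle
(e0,s0),(e1,s1)=pickle.load(open('w.pkl','rb'))
def t(n,a,b): print(n,tri(wray(e0,s0,*a),wray(e1,s1,*b)))
t('cap',(124,219),(280,217)); t('stand cornerA',(333,157),(481,163)); t('cornerB',(511,197),(609,200)); t('well rim tl',(341,188),(486,192))
c=(0.505,0.15); j=(0.495,-0.135)
o=[ortho(e0,s0,c,.026,1.5),ortho(e1,s1,c,.026,1.5),ortho(e1,s1,j,.075,3),ortho(e0,s0,j,.075,3)]
cv2.imwrite('pics/ortho.png',np.vstack([np.hstack(o[:2]),np.hstack(o[2:])])[:,:,::-1])
E
```

```text
cap (array([ 0.49669352, -0.13379935,  0.06436891]), [np.float64(0.00023423434557690606), np.float64(0.00023423434557706148)])
stand cornerA (array([0.44437161, 0.07487306, 0.01929884]), [np.float64(0.00041971026059108414), np.float64(0.00041971026059093994)])
cornerB (array([0.47898514, 0.27544547, 0.01883151]), [np.float64(0.0015797746612655444), np.float64(0.0015797746612655867)])
well rim tl (array([0.47570846, 0.08321518, 0.01939239]), [np.float64(0.0003067602456907155), np.float64(0.000306760245690791)])
```

View pics/ortho.png

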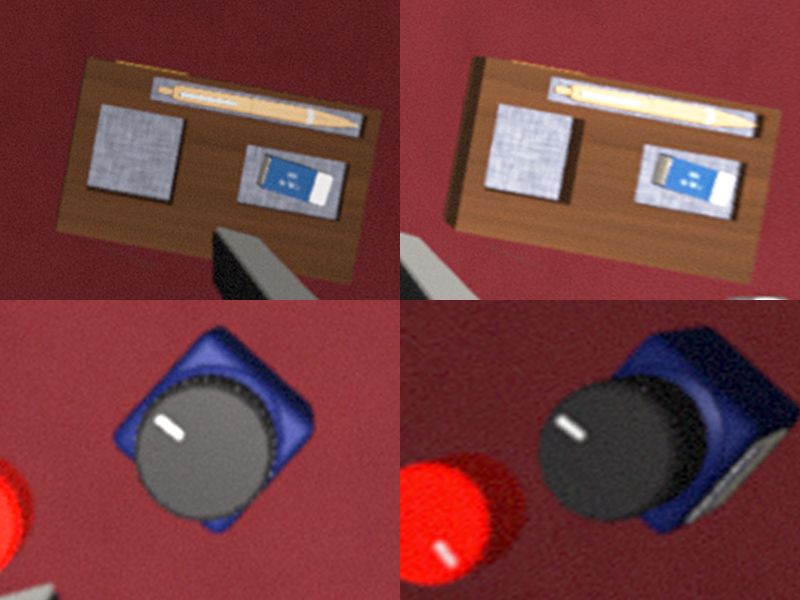

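The stand fits in both views at a centre of (0.518, 0.162) with yaw −9.95°, and its measured size of 198 x 118 mm agrees with the text. The well is therefore near (0.5086, 0.1081). The cap top is near (0.495, −0.133), and triangulation puts its height at 64 to 79 mm, which fits 75 mm. The jar is at about 47.5° mod 90. Next I'll refine the jar's yaw and check the joint ranges.

```bash
python3 - <<'E'
from h import *
import pickle
(e0,s0),(e1,s1)=pickle.load(open('w.pkl','rb'))
j=(.495,-.133)
o=ortho(e1,s1,j,.046,3).astype(int)
m=((o[...,2]>o[...,0]+25)&(o[...,2]>60)).astype(np.uint8); n,l,st,_=cv2.connectedComponentsWithStats(m)
k=1+st[1:,4].argmax(); p=np.argwhere(l==k)[:,::-1].astype(np.float32)
r=cv2.minAreaRect(p); b=cv2.boxPoints(r); print('rect',np.array(r[1])/3, 'ctr x',j[0]+(r[0][1]-150)/3e3,'y',j[1]+(r[0][0]-200)/3e3)
d=b[1]-b[0]; print('edge yaw',np.degrees(np.arctan2(d[0],d[1]))%90)
for z,(e,s) in((.075,(e1,s1)),(.075,(e0,s0))):
    o=ortho(e,s,j,z,3).astype(int); m=((o.max(2)-o.min(2)<18)).astype(np.uint8)
    m=cv2.morphologyEx(m,cv2.MORPH_OPEN,np.ones((5,5))); c=max(cv2.findContours(m,0,2)[0],key=cv2.contourArea)
    (u,v),rr=cv2.minEnclosingCircle(c); print('cap',j[0]+(v-150)/3e3,j[1]+(u-200)/3e3,rr/3)
for dl in np.radians([32.5,-57.5]):
  for y in np.arange(-180,180,15):
    y=np.radians(y); ok=[kin.ik(P,quat(a)) for P,a in(((.495,-.133,.0625),y),((.509,.108,.071),y+dl),((.509,.108,.071),y+dl+1.3))]
    if all(q is not None for q in ok): print(round(np.degrees(dl)),round(np.degrees(y)),[(round(q[4],2),round(q[6],2)) for q in ok])
E
```

```text
rect [53.74866231 55.77328491] ctr x 0.49405645243326823 y -0.13285000610351563
edge yaw 48.07744
cap 0.49435333251953123 -0.13295333353678387 24.152748107910156
cap 0.4937373504638672 -0.1275933787027995 27.9278564453125
32 -180 [(np.float64(-0.35), np.float64(2.05)), (np.float64(-0.23), np.float64(2.03)), (np.float64(0.44), np.float64(2.71))]
32 -165 [(np.float64(-0.33), np.float64(2.3)), (np.float64(-0.21), np.float64(2.27)), (np.float64(-0.79), np.float64(-2.13))]
32 -150 [(np.float64(-0.31), np.float64(2.54)), (np.float64(-0.19), np.float64(2.52)), (np.float64(-0.79), np.float64(-1.87))]
32 -135 [(np.float64(-0.04), np.float64(2.53)), (np.float64(0.05), np.float64(2.54)), (np.float64(-0.79), np.float64(-1.61))]
32 -120 [(np.float64(0.05), np.float64(2.7)), (np.float64(0.14), np.float64(2.72)), (np.float64(-0.79), np.float64(-1.35))]
32 -105 [(np.float64(0.34), np.float64(2.71)), (np.float64(0.44), np.float64(2.72)), (np.float64(-0.7), np.float64(-1.18))]
32 -90 [(np.float64(-0.82), np.float64(-2.2)), (np.float64(-0.79), np.float64(-2.12)), (np.float64(-0.64), np.float64(-0.97))]
[... 4467 characters left out ...]
t64(-0.59), np.float64(-0.76)), (np.float64(-0.39), np.float64(0.34))]
-58 105 [(np.float64(-0.47), np.float64(0.86)), (np.float64(-0.54), np.float64(-0.54)), (np.float64(-0.36), np.float64(0.58))]
-58 120 [(np.float64(-0.42), np.float64(1.08)), (np.float64(-0.5), np.float64(-0.32)), (np.float64(-0.33), np.float64(0.81))]
-58 135 [(np.float64(-0.41), np.float64(1.32)), (np.float64(-0.46), np.float64(-0.1)), (np.float64(-0.3), np.float64(1.04))]
-58 150 [(np.float64(-0.39), np.float64(1.57)), (np.float64(-0.42), np.float64(0.12)), (np.float64(-0.28), np.float64(1.29))]
-58 165 [(np.float64(-0.37), np.float64(1.81)), (np.float64(-0.38), np.float64(0.35)), (np.float64(-0.26), np.float64(1.53))]
```

The cap circle fits at (0.4944, −0.1330) with a radius of 24 mm. The jar's yaw is 48° mod 90, so it needs to turn +32°. Now I'll grasp with the tool yaw at 90°.

```bash
python3 - <<'E'
from h import *
y=np.radians(90)
robot.movep((.4945,-.133,.16),quat(y))
print(robot.line_to((.4945,-.133,.0625),speed=.08,stop_force=8),robot.get_ee_pos())
robot.close_gripper(); print('w',robot.get_gripper_width(),robot.get_gripper_force(),robot.get_wrist_force())
robot.line_to((.4945,-.133,.12),speed=.08)
y+=np.radians(32)
robot.line_to((.5086,.1081,.13),quat(y),speed=.12); robot.dwell(.3)
import pickle
e=np.array(robot.get_ee_pos()),np.array(robot.get_orientation()); D={n:save(n,n+'2') for n in('wrist','scene','side')}
pickle.dump((e,D),open('d2.pkl','wb'))
print(e,robot.get_gripper_width(),robot.get_wrist_force(),robot.get_wrist_torque(),robot.get_t())
a=D['wrist']['pixels'][100:400,120:520]; b=cv2.resize(D['side']['pixels'][280:370,220:340],(400,300)); 
cv2.imwrite('pics/chk.png',np.hstack([a,b])[:,:,::-1])
E
```

```text
False [ 0.49481938 -0.13301251  0.0628964 ]
w 0.0003200992006310798 0.0 [ 0.02326348 -0.65083752 -0.14194184]
(array([0.50861051, 0.10802161, 0.1300121 ]), array([8.05325790e-06, 4.84870089e-01, 8.74586186e-01, 1.74680400e-05])) 0.0003106688470571894 [ 1.27868267 -0.58042366  0.12233539] [ 0.00169821  0.03657459 -0.02964612] 11.225
```

View pics/chk.png

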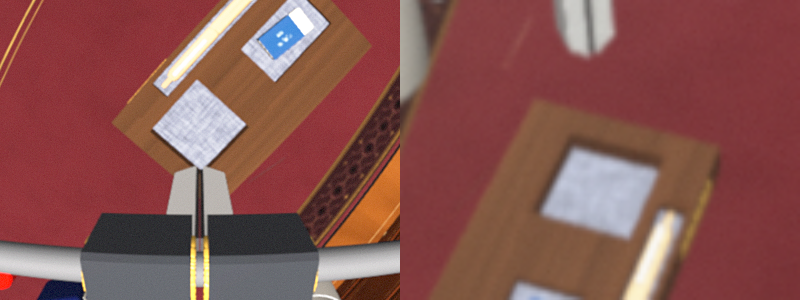

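The grasp missed: the width is 0 and the fingers are empty. The left tile shows the closed fingers at the well's corner, crop (200,167). In the right tile the fingertip is at crop (585,55). Before mending this I'll check where the fingertips and the jar are in all the cameras.

```bash
python3 - <<'E'
from h import *
import pickle
e,D=pickle.load(open('d2.pkl','rb'))
tip=np.array(e[0])-[0,0,.011]
for n in('scene','side'):
    s=D[n]; print(n,cv2.projectPoints(np.array([tip,e[0]]),s['rvec'],s['tvec'],s['K'],None)[0].reshape(-1,2))
print('wrist',wproj(e,D['wrist'],np.array([tip,e[0],[.5086,.1081,.008]])))
a=cv2.resize(D['scene']['pixels'][150:270,230:390],(400,300)); b=cv2.resize(D['side']['pixels'][200:320,230:390],(400,300))
c=cv2.resize(D['wrist']['pixels'],(400,300))
d=cv2.resize(D['scene']['pixels'][205:280,280:380],(400,300))
cv2.imwrite('pics/chk2.png',np.vstack([np.hstack([a,b]),np.hstack([c,d])])[:,:,::-1])
E
```

```text
scene [[264.78270018 180.239603  ]
 [264.5394883  176.96576798]]
side [[276.54676231 301.92734895]
 [276.17763605 297.83908077]]
wrist [[318.1219418  267.47194442]
 [318.08582499 274.02115879]
 [318.39725296 225.09635903]]
```

View pics/chk2.png

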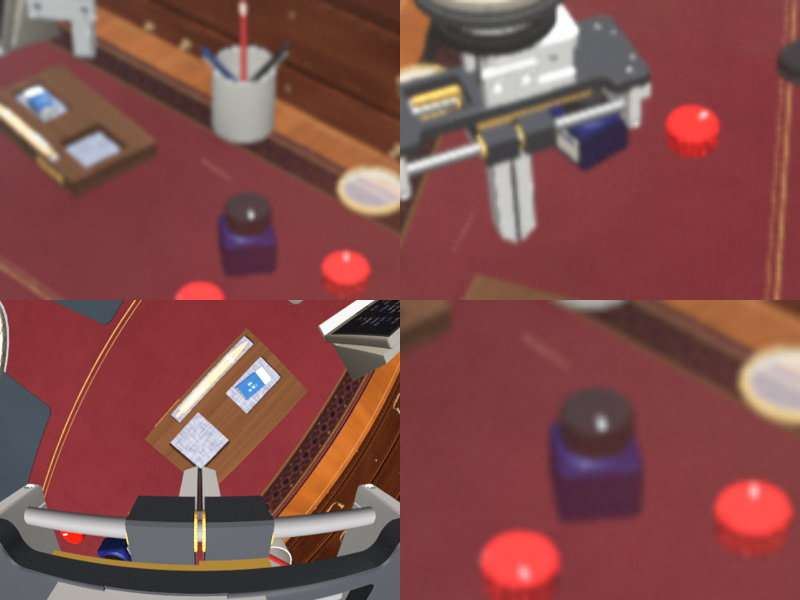

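The jar and red caps haven't moved. The tips appear at scene y≈172, against a predicted 180, and side y≈297 against 302. So the fingertips stand about 15 mm higher than the reported z, and the low wrist-triangulated heights agree with that. I'll calibrate by touching the well floor (z = 8 mm) with the closed fingers.

```bash
python3 - <<'E'
from h import *
p=robot.get_ee_pos()
robot.line_to((p[0],p[1],.05),speed=.15)
print(robot.get_wrist_force())
print(robot.line_to((p[0],p[1],-.01),speed=.04,stop_force=4)); print(robot.get_ee_pos(),robot.get_wrist_force())
robot.dwell(.1)
e=robot.get_ee_pos()
for n in('scene','side'):
    s=save(n,n+'3'); print(n,cv2.projectPoints(np.array([e])-[0,0,.011],s['rvec'],s['tvec'],s['K'],None)[0].ravel())
robot.line_to((p[0],p[1],.13),speed=.15)
print(robot.get_t())
E
```

```text
[ 0.15384534  0.52632    -0.07413724]
True
[ 0.50853741  0.1080277  -0.00751203] [-0.83382102  0.93685036  8.41592313]
scene [267.6120724  218.66911987]
side [280.70766799 347.54918007]
14.4917
```

```bash
python3 - <<'E'
import cv2,numpy as np
a=cv2.imread('pics/scene3.png'); b=cv2.imread('pics/side3.png')
f=lambda i,x,y:cv2.resize(i[y:y+90,x:x+60],(400,600),interpolation=cv2.INTER_CUBIC)
cv2.imwrite('pics/chk3.png',np.hstack([f(a,237,150),f(b,250,270)]))
E
```

```text
(no output)
```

View pics/chk3.png

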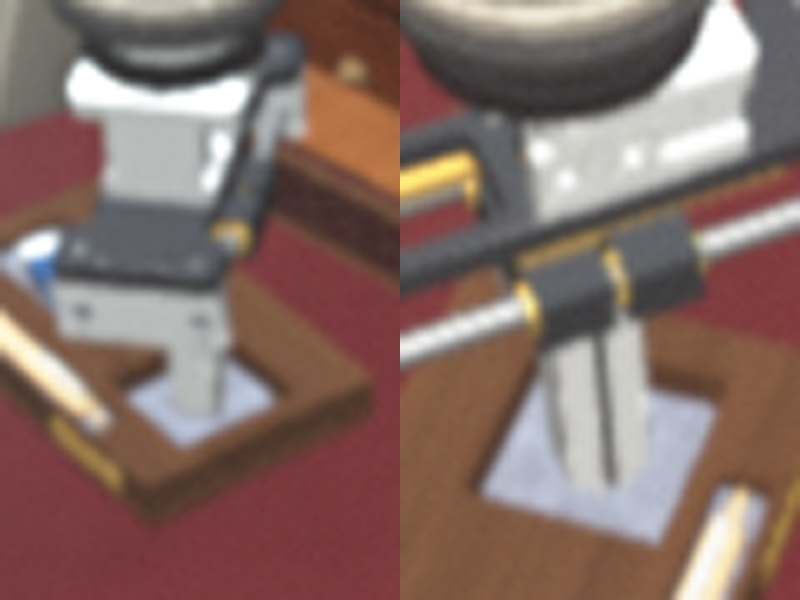

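The right and left tiles show the closed fingertips resting on the well floor near its centre, at crop (600,475) and (200,410). So the tips really end 15.5 mm above the reported TCP z, and the first attempt closed just above the cap. I'll grasp again at a command z of 0.038, which puts the tips at about 53 mm.

```bash
python3 - <<'E'
from h import *
import pickle
robot.release()
y=np.radians(90)
robot.movep((.4945,-.133,.11),quat(y))
print(robot.line_to((.4945,-.133,.038),speed=.07,stop_force=6),robot.get_ee_pos())
robot.close_gripper(); robot.dwell(.1)
w=robot.get_gripper_width(); z0=robot.get_ee_pos()[2]
print('w',w,robot.get_gripper_force(),robot.get_wrist_force(),z0)
if w>.04:
    robot.line_to((.4945,-.133,z0+.05),speed=.1)
    robot.dwell(.1); print('lifted',robot.get_gripper_width(),robot.get_wrist_force(),robot.get_wrist_torque())
    robot.line_to((.5086,.1081,z0+.055),quat(y+np.radians(32)),speed=.14); robot.dwell(.2)
    e=np.array(robot.get_ee_pos()),np.array(robot.get_orientation()); D={n:save(n,n+'4') for n in('wrist','scene','side')}
    pickle.dump((e,D,z0),open('d4.pkl','wb')); print(e)
    f=lambda i,x,y,a,b:cv2.resize(i[y:y+b,x:x+a],(400,300),interpolation=cv2.INTER_CUBIC)
    cv2.imwrite('pics/chk4.png',np.vstack([np.hstack([f(D['scene']['pixels'],217,150,100,75),f(D['side']['pixels'],220,280,120,90)]),np.hstack([f(D['wrist']['pixels'],0,0,640,480),f(D['wrist']['pixels'],220,140,200,150)])])[:,:,::-1])
print(robot.get_t())
E
```

```text
False [ 0.49476958 -0.13306363  0.03833724]
w 0.047343086537906205 29.999989232746884 [ 1.49910496  0.19454384 -0.31534446] 0.03803186029511304
lifted 0.046819486103377723 [-0.59044655  0.51666396 -3.10085736] [-0.07422869  0.11120637  0.00152794]
(array([0.50861437, 0.10776989, 0.09304187]), array([ 1.39638259e-05,  4.85066937e-01,  8.74477024e-01, -1.29863516e-05]))
21.9417
```

View pics/chk4.png

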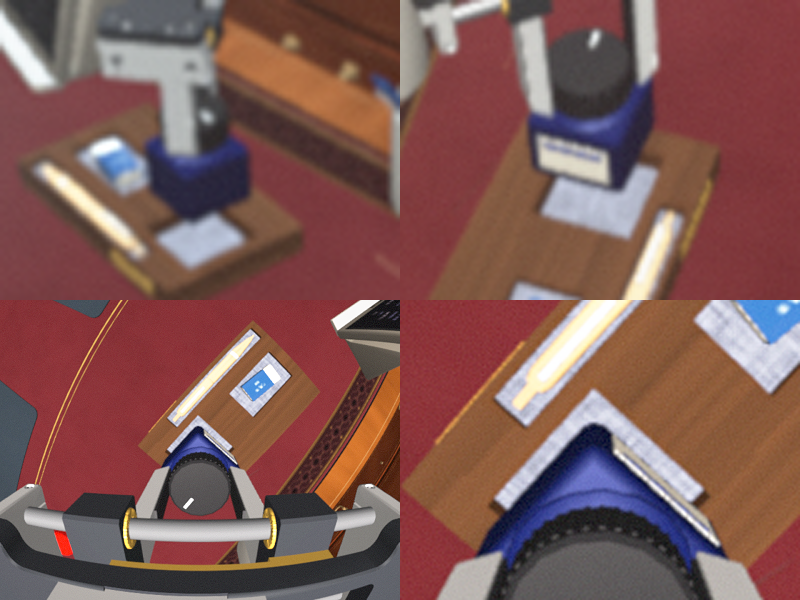

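The jar hangs upright over the well with its sides parallel to it, seen at wrist crop (590,430) against the well corner at (590,392). Now I'll lower it.

```bash
python3 - <<'E'
from h import *
import pickle
z0=pickle.load(open('d4.pkl','rb'))[2]
x,y=.5086,.1081
robot.line_to((x,y,z0+.030),speed=.08)
h=robot.line_to((x,y,z0+.0065),speed=.025,stop_force=12)
p=robot.get_ee_pos(); print(h,(p[2]-z0)*1e3,p,robot.get_wrist_force(),robot.get_wrist_torque(),robot.get_gripper_width(),robot.get_t())
E
```

```text
True 7.290644905881528 [0.50850911 0.10804459 0.04532251] [-2.98891961  0.30182832 12.3532355 ] [-0.08563871  0.72281932 -0.01777797] 0.04708795659874276 23.2667
```

```bash
python3 - <<'E'
from h import *
import pickle
z0=pickle.load(open('d4.pkl','rb'))[2]
x,y=.5086,.1081; y0=np.radians(122); zb=z0+.0075
robot.line_to((x,y,zb),speed=.02); robot.dwell(.4); print(robot.get_wrist_force(),robot.get_t())
s=save('wrist','w5')
N=8; tot=1.15
for i in range(1,N+1):
    a=tot*i/N; t=robot.get_t()
    robot.line_to((x,y,zb+.002*a),quat(y0+a),speed=.001)
    print(round(a,2),round(robot.get_t()-t,2),np.round(robot.get_wrist_force(),1),np.round(robot.get_wrist_torque(),2),round(robot.get_gripper_width(),4))
    if robot.get_t()>38: break
robot.dwell(.2); e=np.array(robot.get_ee_pos()),np.array(robot.get_orientation()); s2=save('wrist','w6'); pickle.dump((e,s,s2),open('d5.pkl','wb'))
# mark angle in tool frame before/after: bright pixels in the cap region
for k in (s,s2):
    g=k['pixels'][235:345,270:370].min(2); v=np.argwhere(g>170); print(len(v),v.mean(0)+[235,270] if len(v) else None)
print(e,robot.get_t())
E
```

```text
[-3.39947516 -1.89277975  9.65896937] 23.9167
0.14 0.29 [-1.3  0.7  5.8] [-0.08  0.35  0.09] 0.0469
0.29 0.29 [ 0.  -0.2  6.4] [-0.11  0.2   0.11] 0.0469
0.43 0.29 [0.2 0.8 6.5] [-0.11  0.25  0.1 ] 0.0469
0.57 0.29 [-1.1 -0.3  6.1] [-0.22  0.43  0.07] 0.0471
0.72 0.29 [-2.6 -1.5  8.8] [-0.29  0.63  0.11] 0.0472
0.86 0.29 [-3.5 -1.7  8.1] [-0.41  0.71  0.05] 0.047
1.01 0.29 [-3.  -1.8  9. ] [-0.57  0.74  0.12] 0.047
1.15 0.29 [-3.2 -2.6  8.2] [-0.58  0.89  0.12] 0.0467
238 [283.80252101 321.14285714]
122 [325.1147541  301.18032787]
(array([0.50848428, 0.10763993, 0.04800059]), array([-2.18933875e-04, -6.76099523e-02,  9.97711803e-01, -6.98908741e-05])) 26.55
```

```bash
python3 - <<'E'
from h import *
import pickle
for n in('w5','w6','wrist4'):
    g=cv2.imread(f'pics/{n}.png')[290:345,270:370].min(2); v=np.argwhere(g>150); print(n,len(v),v.mean(0)+[290,270] if len(v) else None)
x,y=.5086,.1081; q=quat(np.radians(122)+1.15); z=robot.get_ee_pos()[2]
for d in(.001,.002,.003,.0045):
    robot.line_to((x,y,z+d),q,speed=.02); robot.dwell(.1); print(d,np.round(robot.get_wrist_force(),2),np.round(robot.get_wrist_torque(),2))
print(robot.get_t())
E
```

```text
w5 126 [325.01587302 301.01587302]
w6 134 [325.07462687 301.18656716]
wrist4 130 [325.13076923 300.96923077]
0.001 [-0.38 -2.57  0.89] [-0.71  0.32 -0.  ]
0.002 [-1.12 -1.47  0.02] [-0.33  0.19 -0.01]
0.003 [-1.35 -1.28 -0.08] [-0.33  0.19  0.02]
0.0045 [-0.94 -1.63 -0.72] [-0.31  0.25 -0.02]
27.95
```

The cap turned with the fingers, because the mark stayed fixed in the wrist view. The load is now the cap's own weight, so the thread is free. Lifting straight up.

```bash
python3 - <<'E'
from h import *
import pickle
x,y=.5086,.1081; q=quat(np.radians(122)+1.15)
robot.line_to((x,y,.0905),q,speed=.04); robot.dwell(.5)
print(robot.get_ee_pos(),robot.get_orientation(),robot.get_wrist_force(),robot.get_gripper_width(),robot.get_gripper_force(),robot.get_t())
# jar still seated? dark-blue centroid vs projection of jar body centre seated
for n,P in(('scene',(.5086,.1081,.033)),('side',(.5086,.1081,.033))):
    s=save(n,n+'6'); u=cv2.projectPoints(np.array([P]),s['rvec'],s['tvec'],s['K'],None)[0].ravel()
    o=s['pixels'].astype(int); m=((o[...,2]>o[...,0]+20)&(o[...,2]>o[...,1]+25)&(o[...,2]<150)); yy,xx=np.mgrid[:480,:640]; m&=np.hypot(xx-u[0],yy-u[1])<30
    v=np.argwhere(m); print(n,u,len(v),v.mean(0)[::-1],v.min(0)[::-1],v.max(0)[::-1])
    c=np.array([[.5086+a*.0396*np.cos(np.radians(35.05+k)),.1081+.0396*np.sin(np.radians(35.05+k)),zz] for a in[1] for k in(0,90,180,270) for zz in(.026,.054)])
    print(np.round(cv2.projectPoints(c,s['rvec'],s['tvec'],s['K'],None)[0].reshape(-1,2)).min(0),np.round(cv2.projectPoints(c,s['rvec'],s['tvec'],s['K'],None)[0].reshape(-1,2)).max(0))
E
```

```text
[0.50859207 0.10809928 0.09047113] [-1.94825633e-05 -6.88113038e-02  9.97629693e-01 -8.42829457e-06] [ 0.21991085  1.22668967 -0.30667391] 0.04715045776152911 29.999881781986915 29.55
scene [266.58447651 204.77944044] 283 [266.02473498 199.33568905] [242 189] [278 213]
[252. 191.] [280. 215.]
side [279.21984377 331.5927137 ] 565 [278.71504425 327.65486726] [261 315] [295 345]
[259. 310.] [298. 349.]
```

The blue body lies within the outline predicted for a seated jar in both views. The cap is held steady, with its underside about 25 mm above the mouth.

```bash
python3 -c "
from h import *
print(hand_in())"
```

```text
the job is handed in; nothing more can be done
None
```

I seated the jar in the stand's well, unscrewed the cap there and handed in with it held level about 25 mm above the mouth; my checks look good, though no verdict came back and the first grasp closed on air above the cap without moving the jar.

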